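Open the roller cover of a banknote counter

ROBOT

A 6-joint arm with a two-finger parallel gripper is mounted at the origin on the work surface. World frame = base frame: x ahead of the robot, y to its left, z up, the work surface at z = 0. Lengths are in m, angles in degrees, forces in N, time in s.
With the tool pointing down it reaches from about 0.275 to 0.725 m from the base axis. Payload 15.9 kg.
Tool frame: the origin (TCP) lies on the front face of the gripper's body, between the roots of the fingers; the fingertips stand 73 mm ahead of it and the grasp point (between the pads) lies 54 mm ahead of it; z points along the fingers, y is the direction in which the jaws open and shut (so a half turn about z gives the same grasp; the last joint's range is limited). The gripper opens to 85 mm and grips with 20 to 120 N. Pads are 22 mm wide; open, the fingers measure 114 mm over their backs; the gripper's body (76 mm by 85 mm) begins 54 mm behind the grasp point. The pads swing forward as they close: fully open they stand 13 mm farther back than shut.
Start: joints at [69.041, 12.198, -1.971, 75.831, 0, 90], TCP at [0.179, 0.467, 0.304] pointing down, gripper open.
Joint ranges: [-170.91, 170.91], [-42.67, 98.43], [-65.05, 77.54], [-120.47, 116.71], [-90, 82.35], [-180, 180]. Speed limits (degrees/s): [108.29, 108.29, 136.94, 147.25, 180, 180].

INTERFACE

Orientations are given as a 3x3 rotation matrix whose columns are the frame's x, y, z axes.
In Python, from station import * gives the robot as it stands. The module is installed in compiled form; this text tells all that it offers.
- The arm moves only by the shell command python3 -m crank 'ROWS'. ROWS is JSON, a list of rows, each an object with "hand": the closure, from 0 (fully open) to 1 (shut); "travel": the shift along the tool's x, y, z in units of 50 mm (1.0 is 50 mm), a list of three; "rot": the turn, a rotation vector about the tool's x, y, z in units of 5 degrees (1.0 is 5 degrees), a list of three. In form: [{"hand": hand, "travel": [x, y, z], "rot": [rx, ry, rz]}, ...]. A call has 1 to 10 rows; each row shifts and turns the pose as measured when the row begins, along the tool's axes as they then stand; what a row does not reach is not made up. A row lasts 1/10 s, in which the tool goes at most 50 mm and 8.59 degrees, less where a joint would pass 70% of its speed; a pose out of reach is approached as far as the arm can. A call is refused whole if a number of a shift passes 1 or a number of a turn 1, either way. A call with a gripper value outside its range is refused whole. The fingers move at their own pace and stop on an object; the grip force is fixed at half the most. Time passes only in rows, so rows that do not move let the fingers close. It gives the time, the measured TCP pose, the force and the opening at its end, in the units of the state.
- sense(): the state, without advancing time (a new reading comes with each control period).
- get_image(name): name is "side" or "top" or "wrist"; returns a dict with "pixels" (384x512x3 uint8, red, green, blue), "range_z" (384x512 float32, m along the optical axis (not along the pixel's ray), 0 where there is no reading), "vfov" (degrees; the focal length in pixels is half the picture's height over the tangent of half this angle, whatever the lens; pixels are square), "cx", "cy" (the principal point, pixels), "R" (3x3) and "t" (3): a world point X has camera coordinates R X + t; the wrist camera has in their place "hand_eye" (4x4, takes a point from camera to tool coordinates, whose origin is the TCP and whose axes are the flange's). Camera axes: x right, y down, z forward; pixel columns grow to the right and rows downward; lengths in m; the calibration is good to about 2 mm. The wrist camera is an equidistant fisheye: a pixel r from the principal point sees the ray r / f radians off the axis. A picture is of the moment at which its call begins: read the wrist's pose just before it.
- job_done(): hands the job in, once; it reports no verdict.
Trained networks look in the newest picture that a camera, given by its name, has taken for a name from the list of things; names that differ only in an ending like _2 or _b are one class to them, and where a whole thing is asked for, a point or a joint stands for the part that bears it (a point fixed in the world has none). Each returns a list of dicts, best first, with "conf" (0 to 1); they miss things now and then, are a little off and sometimes report something else, mostly with a low value. They report only what shows in the picture. A call takes as long as a camera call. They do not tell look-alikes from the thing itself.
- boxes_of(name, camera): "bbox" ([centre column, centre row, width, height] in pixels, round what is visible of it).
- trace(name, camera): "region" (384x512 bool, what is visible of it) and "bbox" ([centre column, centre row, width, height] in pixels, round what is visible of it).
- landmark_of(name, camera): "location" ([column, row] in pixels: a listed point, or the origin of a listed thing).
The state is a dict: "clock": time; "joint_pos": joint angles; "dq": joint speeds; "joint_torque": joint torques, N m; "eef_pos": TCP position; "tcp_rot": TCP orientation; "ft_force": force on the tool from outside, world axes, zero at the start; "wrist_torque": the same for the moment, N m; "grip_width": finger opening in m.
Only numpy, scipy, OpenCV 4.12 (cv2) and the standard library are available. Lean on these libraries where they do the work, as an engineer would, in place of code of your own. Each camera call takes 0.05 s, during which the arm holds its last target. There are 200 camera calls.

TASK

Open the banknote counter's roller well: press the snap tab fully in, down level with the deck, then push the released cover by its thumb ramp along its channel, off its seat and onto the landing, until the roller well is completely uncovered. Only press and push, with closed or open fingers: do not lift or tip the cover, leave it lying flat on the landing, and leave the things standing around the machine where they are.

Things in the scene. Friction and masses are not known exactly. Their poses are not given: they have to be found in the camera images.
- counter: Beige banknote counter, 260 (x) x 300 (y) mm, fixed. Origin: centre of its underside, on the table; z up, +x to the sloped key console at its back, +y the way the cover slides open. Flat deck 90 mm above the origin; console (local x above +60 mm) up to 145 mm. A channel runs along y in the deck, centred on local x = -45 mm: seat over the roller well in its -y half, landing in its +y half.
- cover: Loose grey plate 110 (x) x 100 (y) x 6 mm, about 0.12 kg. Origin: centre of its underside; axes parallel to the counter's. Closed: origin at local (-45, -60, 93) mm of the counter, 2 mm play, blocked by the tab. Tab in: a few newtons slide it to the counter's +y, and it stays where left. Well uncovered at 93 mm of travel, end stop at 120 mm.
- cover_push (a point): Middle of the upright -y face of the cover's thumb ramp, 10 mm above the plate, 25 mm to -y of the cover's centre. Push here to the counter's +y. The face is 92 mm wide (x) and 18 mm high above the plate; from its top a slope falls to the plate on the +y side. 25 mm of bare plate lie behind the face.
- tab (a joint): Snap tab's travel in m: 0 = up (locks the cover), grows as it is pressed straight down, 0.010 = level with the deck, 0.011 = its end. Takes about 5 to 7 N and stays down where it is left. The cover passes over it from about 0.008.
- tab_press (a point): Centre of the top of the snap tab, a grey ribbed block 30 (x) x 44 (y) mm, 10 mm above the deck when up, 2 mm beyond the cover's +y edge, at local (-45, +14, 100) mm of the counter. The cover plate's top beside it is 9 mm above the deck: keep fingertips clear of the plate when pressing. Flat deck on the tab's other sides.
- well (a point): Middle of the roller well at deck height, local (-45, -61, 90) mm of the counter: opening 76 (x) x 88 (y) mm, 30 mm deep, with rubber rollers. Over the seat, keeper lips (tops 15 mm above the deck, 100 mm apart) overlap the cover's side edges by 5 mm and keep it down. The rear stop (local y -120 to -112 mm) is 9 mm high.
- notes: Bystander: banded bundle of notes, 75 x 150 x 24 mm, lying on the table beside the counter's -y side. Origin: centre of its underside.
- stamp: Bystander: wooden hand stamp, 38 mm in diameter, 74 mm tall, upright beside the counter's +y side. Origin: centre of its underside.
- pot: Bystander: empty black pen pot, 76 mm in diameter, 85 mm tall, beside the counter's +y side. Origin: centre of its underside.
- landing (a point): Middle of the landing at deck height, local (-45, +60, 90) mm of the counter. The channel's guide walls, 114 mm apart, stand 11 mm above the deck; its end stop (15 mm high) is at local y = +112 mm. Two 3 mm high runners carry the cover.
There are look-alikes about, which are no part of the job. What is shaped like the cover but brown is not meant.

How it is judged (in metres and radians):
On the way, in this order (a step that is already met when the one before it is completed fails the run):
1. the snap tab is pressed in while the cover is still on its seat (value of joint tab above 0.008 m and y of cover in the frame of counter below -0.05 m), for 0.05 s.
2. the cover is pushed off its seat and the well is uncovered (y of cover in the frame of counter above 0.031 m), for 0.1 s.
At the end, for the whole second after the job is handed in: The tab is in (at least 7 mm), and the cover lies at rest and flat (within 0.06 rad and 5 mm in height) in the channel on the landing, at least 91 mm along +y from its closed place, so that the roller well is uncovered (value of joint tab above 0.007 m and y of cover in the frame of counter between 0.031 and 0.066 m and z of cover in the frame of counter between 0.088 and 0.098 m and x of cover in the frame of counter between -0.052 and -0.038 m and angle between cover's own z axis and vertical below 0.06 rad and linear speed of cover below 0.01 m/s); the robot touches nothing.
It fails at once if the cover is lifted (more than 11 mm) (z of cover in the frame of counter above 0.104 m).
It fails at once if the cover is tipped up (more than 0.25 rad) (angle between cover's own z axis and vertical above 0.25 rad).
It fails at once if the bundle of notes is moved more than 20 mm (distance of notes from where it was at the start of the episode above 0.02 m).
It fails at once if the stamp is moved more than 20 mm or tipped (distance of stamp from where it was at the start of the episode above 0.02 m or angle between stamp's own z axis and vertical above 0.4 rad).
It fails at once if the pen pot is moved more than 20 mm or tipped (distance of pot from where it was at the start of the episode above 0.02 m or angle between pot's own z axis and vertical above 0.4 rad).
It also fails if it takes over 40 s, if anything falls off the work surface, if the arm or the gripper's body presses on something with over 40 N, if the wrist force passes 120 N, or if a joint passes its speed limit or range.

## Working session

There is one attempt and no reset: what is moved stays moved. The work goes in short steps, Python scripts to look and compute and a shell command to move; the robot and the scene stay as the last step left them, time stands still between calls to the robot, and variables do not carry over. Pictures are saved under pics/ and viewed, about 8 in all and at most 12, crops included, and the job is handed in when it is done.

```bash
mkdir -p pics; cat > h.py <<'E'
from station import *
import numpy as np, cv2
def world(im,c,r,z=None):
    f=192/np.tan(np.radians(im["vfov"]/2)); c0,r0=int(round(c)),int(round(r))
    d=im["range_z"][max(r0-1,0):r0+2,max(c0-1,0):c0+2]; d=np.median(d[d>0]) if (d>0).any() else np.nan
    ray=np.array([(c-im["cx"])/f,(r-im["cy"])/f,1]); R=np.array(im["R"]);t=np.array(im["t"])
    if z is None: return R.T@(ray*d-t)
    o=-R.T@t; v=R.T@ray; return o+v*(z-o[2])/v[2]
def save(im,n): cv2.imwrite("pics/"+n,im["pixels"][:,:,::-1])
E
python3 - <<'E'
from h import *
np.set_printoptions(precision=4,suppress=True)
s=sense(); print(s["clock"],s["eef_pos"],s["tcp_rot"],s["ft_force"],s["grip_width"])
for cam in ("top","side"):
    im=get_image(cam); save(im,cam+"0.png")
    for n in ("counter","cover","cover_push","tab_press","well","landing","notes","stamp","pot"):
        for d in landmark_of(n,cam)[:3]:
            p=d["location"]; print(cam,n,round(d["conf"],2),np.round(p,1),world(im,*p))
E
cd pics; python3 -c "
import cv2;[cv2.imwrite('b'+n,cv2.resize(cv2.imread(n),(800,600),interpolation=cv2.INTER_CUBIC)) for n in ('top0.png','side0.png')]"
```

```text
0.0 [0.1787 0.4667 0.3034] [[-0.9339  0.3577 -0.0004]
 [ 0.3577  0.9339 -0.0011]
 [-0.     -0.0011 -1.    ]] [ 0.3003 -0.4784 -0.5471] 0.08562815490017296
top counter 0.91 [278.5 171.2] [ 0.549  -0.079   0.0897]
top cover 0.94 [407.  219.5] [ 0.4316 -0.395   0.0139]
top cover 0.89 [311.8 172.3] [ 0.5419 -0.1553  0.1073]
top cover 0.83 [350.2 300.9] [ 0.2371 -0.2466  0.0154]
top cover_push 0.77 [320.5 165.1] [ 0.5565 -0.1747  0.1176]
top cover_push 0.69 [357.4 312.2] [ 0.2111 -0.2615  0.023 ]
top cover_push 0.6 [411.  231.7] [ 0.4013 -0.4005  0.0226]
top tab_press 0.7 [280.4 185.1] [ 0.5149 -0.0823  0.0992]
top landing 0.8 [264.6 195.8] [ 0.4917 -0.045   0.0899]
top notes 0.76 [373.7 136.9] [ 0.6392 -0.3207  0.0238]
top notes 0.17 [216.5 257. ] [0.3517 0.0715 0.0719]
top stamp 0.43 [215.4 255.7] [0.3549 0.074  0.0731]
top pot 0.81 [185.4 179.3] [0.5469 0.1554 0.0041]
side counter 0.97 [278.3 225.2] [ 0.5015 -0.1987  0.1042]
side cover 0.92 [271.7 342.6] [ 0.4141 -0.4071  0.0185]
side cover 0.9 [158.1 303.4] [ 0.2326 -0.2582  0.0149]
side cover 0.64 [264.1 202.3] [ 0.5044 -0.0975  0.098 ]
side cover_push 0.87 [146.2 308.5] [ 0.2094 -0.2623  0.0126]
side cover_push 0.78 [300.2 210.6] [ 0.5622 -0.1745  0.114 ]
side cover_push 0.69 [258.8 342.9] [ 0.395  -0.3939  0.0078]
side tab_press 0.67 [265.9 200. ] [ 0.5117 -0.0896  0.0981]
side well 0.72 [292.1 215.6] [ 0.5375 -0.1871  0.1141]
side landing 0.59 [252.6 197. ] [ 0.4891 -0.0556  0.0898]
side landing 0.34 [292.1 212.2] [ 0.5443 -0.1714  0.1112]
side notes 0.92 [358.7 292.3] [ 0.6188 -0.3525  0.0229]
side stamp 0.55 [187.7 207.7] [0.341  0.0639 0.0081]
side pot 0.64 [250.4 181.7] [0.5048 0.0135 0.092 ]
```

View pics/btop0.png

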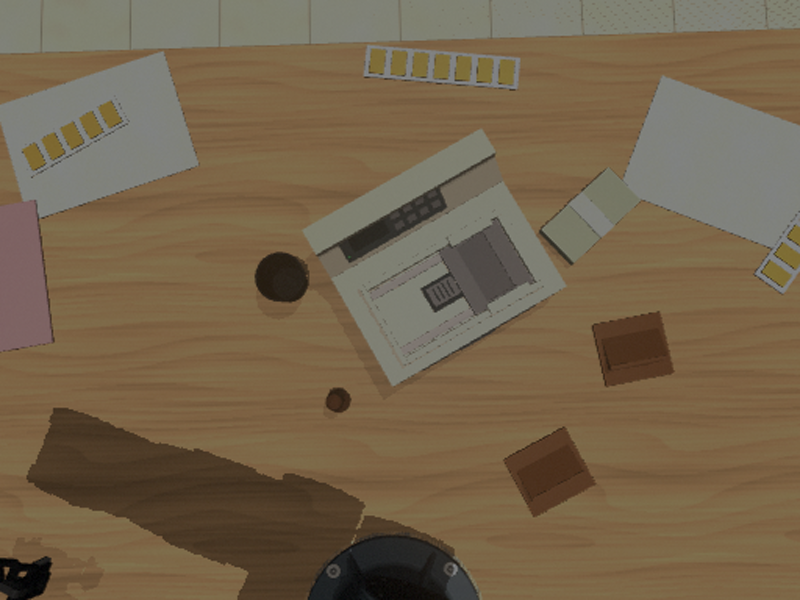

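View pics/bside0.png

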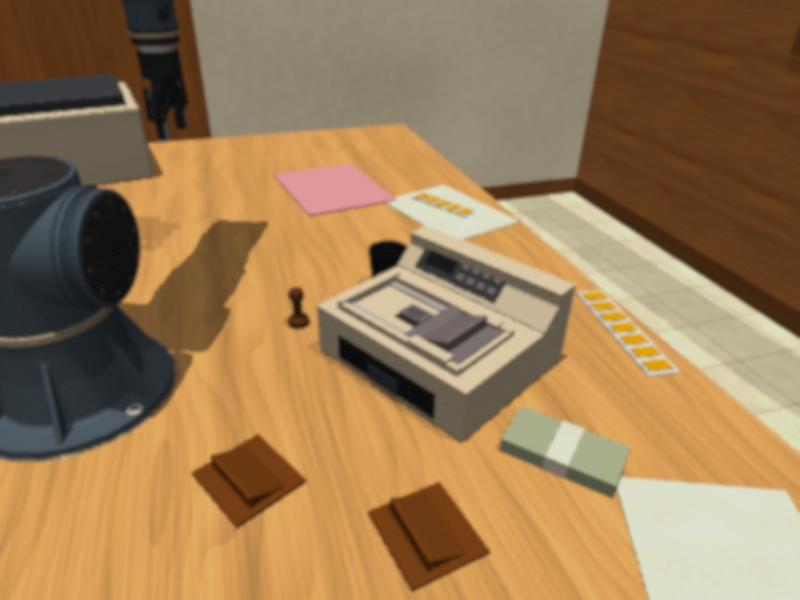

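Top view: the grey cover is at about (487,268) in the 800x600 picture. The tab is at (443,290) and the landing runs to the lower left. The stamp is at (338,400), the pot at (282,277) and the notes at (590,217). The two brown look-alikes lie on the table. Next I'll fit the counter's pose from the depth.

```bash
cat > fit.py <<'E'
from h import *
np.set_printoptions(precision=4,suppress=True)
def cloud(im):
    f=192/np.tan(np.radians(im["vfov"]/2)); d=im["range_z"]; v,u=np.mgrid[:384,:512]
    P=np.stack([(u-im["cx"])/f*d,(v-im["cy"])/f*d,d],-1)
    return (P-np.array(im["t"]))@np.array(im["R"])
E
python3 - <<'E'
from fit import *
from scipy.optimize import least_squares
im=get_image("top"); P=cloud(im); d=im["range_z"]
tr=trace("counter","top")[0]["region"]
Q=P[(d>0)&(P[...,2]>0.08)&(P[...,2]<.16)&cv2.dilate(tr.astype(np.uint8),np.ones((5,5))).astype(bool)]
r=cv2.minAreaRect(Q[:,:2].astype(np.float32)*1000); print(r,cv2.boxPoints(r))
dk=Q[(Q[:,2]<.0925)&(Q[:,2]>.086)]; A=np.c_[dk[:,:2],np.ones(len(dk))]; print("deck plane",np.linalg.lstsq(A,dk[:,2],rcond=None)[0],np.median(dk[:,2]))
# yaw by long side (300 is y)
(cx,cy),(w,h),a=r; a=a if w<h else a+90   # dir of short side = x
yaw=(a+90)%180-90; print("yaw",yaw)
c=np.cos(np.radians(yaw));s=np.sin(np.radians(yaw));R=np.array([[c,-s],[s,c]]);C=np.array([cx,cy])/1000
for n,p in dict(tab=(-.045,.014),push=(-.045,-.085),cover=(-.045,-.06),landing=(-.045,.06)).items(): print(n,C+R@p)
L=(P[...,:2]-C)@R; z=P[...,2]
# local-frame raster check: heights
for nm,m in dict(ramp=(z>.109)&(z<.122)&(abs(L[...,0]+.045)<.06)&(abs(L[...,1])<.13),tabcov=(z>.0955)&(z<.122)&(abs(L[...,0]+.045)<.012)&(L[...,1]>-.13)&(L[...,1]<.06)).items():
    q=L[m]; print(nm,len(q),q.min(0),q.max(0),q.mean(0))
for n in("stamp","pot","notes"):
    g=[t for t in trace(n,"top")]; 
    for t in g[:2]:
        q=P[t["region"]&(d>0)]; q=q[q[:,2]>.01]; 
        if len(q): print(n,t["conf"],q.min(0),q.max(0))
i=im["pixels"][100:260,190:370]; cv2.imwrite("pics/c1.png",cv2.resize(i,None,fx=4,fy=3.75,interpolation=3)[:,:,::-1])
E
```

```text
((559.8187866210938, -79.92169189453125), (261.2579345703125, 300.7044372558594), 28.58504867553711) [[ 373.1745  -10.3973]
 [ 517.0504 -274.4482]
 [ 746.463  -149.4461]
 [ 602.5872  114.6049]]
deck plane [ 0.0003 -0.      0.0896] 0.08987580458173945
yaw 28.58504867553711
tab [ 0.5136 -0.0892]
push [ 0.561  -0.1761]
cover [ 0.549  -0.1541]
landing [ 0.4916 -0.0488]
ramp 418 [-0.1041 -0.0944] [0.0122 0.1198] [-0.0452 -0.0712]
tabcov 662 [-0.057  -0.1199] [-0.033   0.0426] [-0.0449 -0.0403]
stamp 0.57 [0.3351 0.0617 0.0101] [0.3697 0.0937 0.0762]
pot 0.91 [0.5058 0.1207 0.0101] [0.5804 0.1954 0.0897]
notes 0.71 [ 0.5634 -0.4076  0.011 ] [ 0.7108 -0.2553  0.0317]
```

The fit agrees with what's given: 261x301 mm footprint, flat deck at 0.090, and ramp and tab in the expected places. Yaw is 28.6°. I'll turn the tool so its x axis lies along the counter's +y, and shut the fingers.

```bash
cat > where.py <<'E'
from fit import *
C=np.array([.5598,-.0799]);a=np.radians(28.585);R=np.array([[np.cos(a),-np.sin(a)],[np.sin(a),np.cos(a)]])
s=sense();T=np.array(s["tcp_rot"]);p=np.array(s["eef_pos"]);tip=p+.073*T[:,2]
print("t",s["clock"],"tip local",np.r_[R.T@(tip[:2]-C),tip[2]],"F",np.array(s["ft_force"]),"grip",s["grip_width"])
print("yaw err of tool x (deg)",np.degrees(np.arctan2(T[1,0],T[0,0]))-118.585,"tilt",T[:,2])
for n,g in dict(tab=(-.045,.016,.103),behind=(-.045,-.098,.105)).items():
    w=np.r_[C+R@g[:2],g[2]]; print(n,"tool units",T.T@(w-tip)/.05)
E
python3 -m crank '[{"hand":1,"travel":[0,0,0],"rot":[0,0,1]},{"hand":1,"travel":[0,0,0],"rot":[0,0,1]},{"hand":1,"travel":[0,0,0],"rot":[0,0,1]},{"hand":1,"travel":[0,0,0],"rot":[0,0,1]},{"hand":1,"travel":[0,0,0],"rot":[0,0,1]},{"hand":1,"travel":[0,0,0],"rot":[0,0,1]},{"hand":1,"travel":[0,0,0],"rot":[0,0,1]},{"hand":1,"travel":[0,0,0],"rot":[0,0,1]},{"hand":1,"travel":[0,0,0],"rot":[0,0,0.1]}]'; python3 where.py
```

```text
clock: 2.15
eef_pos: [0.1788, 0.4669, 0.3039]
tcp_rot: [[-0.453, 0.892, -0.0], [0.892, 0.453, -0.0], [-0.0, -0.0, -1.0]]
ft_force: [-0.7, 0.1, 0.0]
grip_width: -0.0005
t 2.15 tip local [-0.0729  0.6624  0.2309] F [-0.7011  0.1254  0.0227] grip -0.0004570041306201056
yaw err of tool x (deg) -1.6475800103011693 tilt [-0. -0. -1.]
tab tool units [-12.9072   0.9299   2.558 ]
behind tool units [-15.1863   0.9955   2.518 ]
```

```bash
python3 -m crank '[{"hand":1,"travel":[0,0,0],"rot":[0,0,-0.33]},{"hand":1,"travel":[-1,0,0],"rot":[0,0,0]},{"hand":1,"travel":[-1,0,0],"rot":[0,0,0]},{"hand":1,"travel":[-1,0,0],"rot":[0,0,0]},{"hand":1,"travel":[-1,0,0],"rot":[0,0,0]},{"hand":1,"travel":[-1,0,0],"rot":[0,0,0]},{"hand":1,"travel":[-1,0,0],"rot":[0,0,0]},{"hand":1,"travel":[-1,0,0],"rot":[0,0,0]},{"hand":1,"travel":[-1,0,0],"rot":[0,0,0]}]' ; python3 where.py
```

```text
clock: 3.05
eef_pos: [0.376, 0.1194, 0.3035]
tcp_rot: [[-0.519, 0.854, 0.003], [0.854, 0.519, 0.002], [0.0, 0.003, -1.0]]
ft_force: [0.9, 1.4, -0.2]
grip_width: -0.0003
t 3.05 tip local [-0.0658  0.263   0.2305] F [ 0.9076  1.4041 -0.1507] grip -0.00034811103772617815
yaw err of tool x (deg) 2.712048679518915 tilt [ 0.0025  0.0017 -1.    ]
tab tool units [-4.9547  0.1747  2.5497]
behind tool units [-7.2321  0.0669  2.5091]
```

```bash
python3 -m crank '[{"hand":1,"travel":[-1,0.05,0],"rot":[0,0,0.5]},{"hand":1,"travel":[-1,0.05,0],"rot":[0,0,0]},{"hand":1,"travel":[-1,0.05,0],"rot":[0,0,0]},{"hand":1,"travel":[-1,0,0],"rot":[0,0,0]},{"hand":1,"travel":[-0.8,0,0],"rot":[0,0,0]},{"hand":1,"travel":[0,0,0],"rot":[0,0,0]},{"hand":1,"travel":[0,0,0],"rot":[0,0,0]}]' >/dev/null; python3 where.py
```

```text
t 3.75 tip local [-0.057   0.0158  0.2304] F [-0.3393  0.4664  0.7925] grip 0.00016704895964154845
yaw err of tool x (deg) 1.2595023208106682 tilt [ 0.005   0.0017 -1.    ]
tab tool units [0.0024 0.2269 2.5489]
behind tool units [-2.2771  0.177   2.511 ]
```

```bash
python3 -m crank '[{"hand":1,"travel":[0,0.23,0.5],"rot":[0,0,0.25]},{"hand":1,"travel":[0,0,0.7],"rot":[0,0,0]},{"hand":1,"travel":[0,0,0.7],"rot":[0,0,0]},{"hand":1,"travel":[0,0,0.35],"rot":[0,0,0]},{"hand":1,"travel":[0,0,0],"rot":[0,0,0]},{"hand":1,"travel":[0,0,0],"rot":[0,0,0]}]' >/dev/null; python3 where.py; python3 - <<'E'
from h import *
a=get_image("side")["pixels"][130:270,190:340]; w=get_image("wrist")["pixels"]
a=cv2.resize(a,(400,373),interpolation=3); w=cv2.resize(w,(400,300)); cv2.imwrite("pics/p1.png",np.vstack([np.hstack([a,np.vstack([w,np.zeros((73,400,3),np.uint8)])])])[:,:,::-1])
E
```

```text
t 4.35 tip local [-0.043   0.0209  0.1166] F [0.7359 0.4328 0.9147] grip -0.00017835661464441678
yaw err of tool x (deg) 0.9595392243806913 tilt [ 0.0081  0.0019 -1.    ]
tab tool units [-0.0971 -0.0448  0.2717]
behind tool units [-2.3769 -0.0827  0.2368]
```

View pics/p1.png

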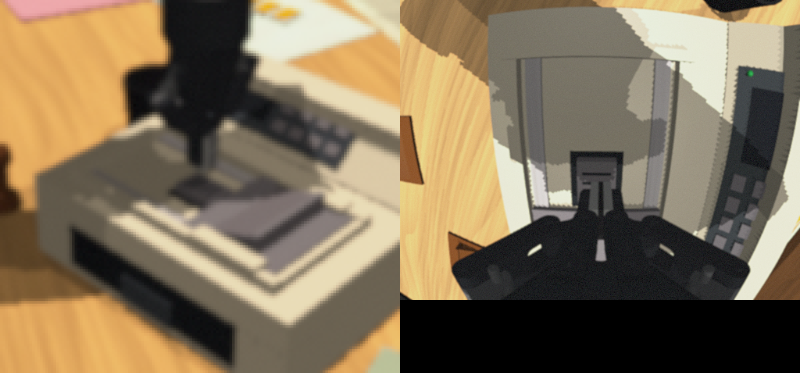

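The fingertips (left, around (205,165)) stand over the tab and clear of the cover plate. In the wrist view they're centred on the ribs. Now pressing.

```bash
python3 -m crank '[{"hand":1,"travel":[-0.05,-0.03,0.2],"rot":[0,0,0.15]},{"hand":1,"travel":[0,0,0.13],"rot":[0,0,0]},{"hand":1,"travel":[0,0,0.08],"rot":[0,0,0]},{"hand":1,"travel":[0,0,0.06],"rot":[0,0,0]},{"hand":1,"travel":[0,0,0.04],"rot":[0,0,0]},{"hand":1,"travel":[0,0,0],"rot":[0,0,0]}]' >/dev/null; python3 where.py
```

```text
t 5.05 tip local [-0.0424  0.0166  0.0924] F [ 0.2108 -0.0319  1.0666] grip -0.0001037106694984507
yaw err of tool x (deg) 0.12930212721289536 tilt [ 0.0141  0.0013 -0.9999]
tab tool units [-0.0127 -0.0483 -0.2129]
behind tool units [-2.2929 -0.0531 -0.2402]
```

```bash
python3 -m crank '[{"hand":1,"travel":[0,0,0.04],"rot":[0,0,0]},{"hand":1,"travel":[0,0,0.03],"rot":[0,0,0]},{"hand":1,"travel":[0,0,0],"rot":[0,0,0]}]'; python3 where.py
```

```text
clock: 5.35
eef_pos: [0.5136, -0.0858, 0.1627]
tcp_rot: [[-0.48, 0.877, 0.015], [0.877, 0.48, 0.001], [-0.006, 0.014, -1.0]]
ft_force: [-1.0, 0.1, 0.7]
grip_width: -0.0
t 5.35 tip local [-0.0423  0.0165  0.0897] F [-0.9513  0.085   0.7265] grip -3.217178457420508e-05
yaw err of tool x (deg) 0.127327446957338 tilt [ 0.0149  0.0014 -0.9999]
tab tool units [-0.0115 -0.0495 -0.266 ]
behind tool units [-2.2917 -0.0542 -0.2925]
```

```bash
python3 -m crank '[{"hand":1,"travel":[0,0,0.04],"rot":[0,0,0]}]'|grep force; python3 -m crank '[{"hand":1,"travel":[0,0,0.03],"rot":[0,0,0]}]'|grep force;  python3 where.py
```

```text
ft_force: [-23.0, 4.5, 63.8]
ft_force: [-14.8, 2.7, 36.2]
t 5.55 tip local [-0.0421  0.0164  0.0895] F [-14.7517   2.669   36.1978] grip 5.408531341899246e-05
yaw err of tool x (deg) 0.12749763385065194 tilt [ 0.0173  0.0011 -0.9998]
tab tool units [-0.0094 -0.053  -0.2704]
behind tool units [-2.2897 -0.0577 -0.2938]
```

That's a hard stop at tip z of 0.0895, so the tab is at its end. I'll lift, check, and move over behind the ramp.

```bash
python3 -m crank '[{"hand":1,"travel":[0,0,-0.5],"rot":[0,0,0]},{"hand":1,"travel":[0,0,-0.7],"rot":[0.15,0.07,0]},{"hand":1,"travel":[0,0,0],"rot":[0,0,0]},{"hand":1,"travel":[-0.8,0,0],"rot":[0,0,0]},{"hand":1,"travel":[-0.8,0,0],"rot":[0,0,0]},{"hand":1,"travel":[-0.7,0,0],"rot":[0,0,0]},{"hand":1,"travel":[0,0,0],"rot":[0,0,0]},{"hand":1,"travel":[0,0,0],"rot":[0,0,0]}]'|grep force; python3 where.py; python3 - <<'E'
from fit import *
C=np.array([.5598,-.0799]);a=np.radians(28.585);R=np.array([[np.cos(a),-np.sin(a)],[np.sin(a),np.cos(a)]])
for cam in("top","side"):
    im=get_image(cam);P=cloud(im);L=(P[...,:2]-C)@R;z=P[...,2]
    print(cam,"tab z",[np.round(np.median(z[(abs(L[...,0]+.045)<.01)&(abs(L[...,1]-y)<.004)&(z>.05)&(z<.13)]),4) for y in (.0,.01,.02,.03)])
    m=(abs(L[...,0]+.045)<.045)&(z>.112)&(z<.119)&(L[...,1]<.0)&(L[...,1]>-.13); print("ramp top",L[m].min(0),L[m].max(0),np.percentile(L[m][:,1],[5,50]))
    g=im["pixels"][130:270,190:340]; cv2.imwrite(f"pics/p2{cam}.png",cv2.resize(g,(400,373),interpolation=3)[:,:,::-1])
cv2.imwrite("pics/p2.png",np.hstack([cv2.imread("pics/p2top.png"),cv2.imread("pics/p2side.png")]))
E
```

```text
ft_force: [0.5, 0.0, -0.8]
t 6.35 tip local [-0.0442 -0.1017  0.1496] F [ 0.5195  0.0473 -0.8313] grip 0.00010980811033990533
yaw err of tool x (deg) 0.21749905829614136 tilt [ 0.0025 -0.0001 -1.    ]
tab tool units [ 2.3546 -0.0096  0.9288]
behind tool units [ 0.0745 -0.0182  0.8917]
top tab z [np.float64(0.0912), np.float64(0.09), np.float64(0.0906), np.float64(0.0906)]
ramp top [-0.0138 -0.0769] [-0.     -0.0613] [-0.0761 -0.0712]
side tab z [np.float64(0.0897), np.float64(0.0893), np.float64(0.0893), np.float64(0.089)]
ramp top [-0.0892 -0.0852] [-0.0027 -0.0679] [-0.0844 -0.0816]
```

View pics/p2.png

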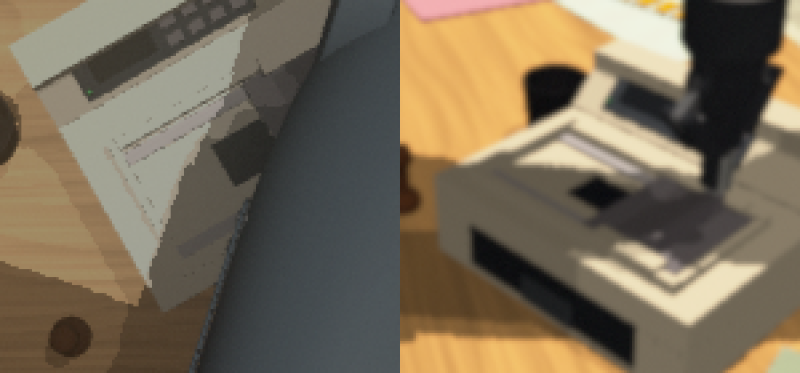

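The tab is level (0.089–0.090) and the ramp face is at local y ≈ -0.085, matching the closed pose. The fingers stand just behind it (right picture, (725,180)). Lowering in two stages.

```bash
python3 -m crank '[{"hand":1,"travel":[0,0,0.25],"rot":[0,0,0]},{"hand":1,"travel":[0,0,0.25],"rot":[0,0,0]},{"hand":1,"travel":[0,0,0],"rot":[0,0,0]},{"hand":1,"travel":[0,0,0],"rot":[0,0,0]}]'|grep force; python3 where.py
```

```text
ft_force: [0.0, 0.4, 0.2]
t 6.85 tip local [-0.0438 -0.0981  0.1222] F [0.0291 0.3664 0.1848] grip 3.655987876390533e-05
yaw err of tool x (deg) 0.42103372918383286 tilt [ 0.0015  0.0004 -1.    ]
tab tool units [ 2.2832 -0.0079  0.3829]
behind tool units [ 0.0032 -0.0246  0.3439]
```

```bash
python3 -m crank '[{"hand":1,"travel":[-0.08,0,0],"rot":[0,0,0]},{"hand":1,"travel":[-0.03,0,0.15],"rot":[0,0,0]},{"hand":1,"travel":[-0.02,0,0.15],"rot":[0,0,0.08]},{"hand":1,"travel":[0,0,0.04],"rot":[0,0,0]},{"hand":1,"travel":[0,0,0],"rot":[0,0,0]}]'|grep force; python3 where.py
```

```text
ft_force: [-0.3, -0.9, -0.7]
t 7.35 tip local [-0.0435 -0.1053  0.104 ] F [-0.2801 -0.9029 -0.6983] grip 0.00011447363966777266
yaw err of tool x (deg) -0.007395356667402098 tilt [ 0.0021  0.0002 -1.    ]
tab tool units [ 2.4252 -0.0303  0.0182]
behind tool units [ 0.1451 -0.03   -0.0198]
```

```bash
python3 -m crank '[{"hand":1,"travel":[0.1,0,0],"rot":[0,0,0]},{"hand":1,"travel":[0.1,0,0],"rot":[0,0,0]},{"hand":1,"travel":[0.15,0,0],"rot":[0,0,0]},{"hand":1,"travel":[0.15,0,0],"rot":[0,0,0]},{"hand":1,"travel":[0.15,0,0],"rot":[0,0,0]},{"hand":1,"travel":[0.15,0,0],"rot":[0,0,0]}]'|grep force; python3 where.py
```

```text
ft_force: [0.3, -0.3, 0.3]
t 7.95 tip local [-0.0434 -0.0623  0.1045] F [ 0.3219 -0.3304  0.2652] grip -3.178915209488264e-06
yaw err of tool x (deg) -0.02250212232777926 tilt [ 0.0029 -0.0001 -1.    ]
tab tool units [ 1.5659 -0.0327  0.0271]
behind tool units [-0.7141 -0.0317 -0.0094]
```

```bash
cat > chk.py <<'E'
from fit import *
import sys
C=np.array([.5598,-.0799]);a=np.radians(28.585);R=np.array([[np.cos(a),-np.sin(a)],[np.sin(a),np.cos(a)]])
im=get_image("side");P=cloud(im);L=(P[...,:2]-C)@R;z=P[...,2]
for x in(-.08,-.06,-.03):
    b=[]
    for y in np.arange(-.12,.115,.01):
        m=(abs(L[...,0]-x)<.008)&(abs(L[...,1]-y)<.005)&(z>.04)&(z<.13); b.append(int(round(np.median(z[m])*1000)) if m.any() else 0)
    print(x,b)
g=im["pixels"][130:270,190:340]; cv2.imwrite("pics/"+sys.argv[1],cv2.resize(g,(500,466),interpolation=3)[:,:,::-1])
E
python3 chk.py p3.png
```

```text
-0.08 [93, 98, 0, 83, 95, 98, 98, 108, 111, 108, 104, 101, 98, 98, 97, 90, 89, 89, 89, 89, 89, 89, 89, 96]
-0.06 [93, 98, 83, 79, 83, 113, 112, 108, 112, 108, 105, 101, 98, 98, 98, 89, 89, 89, 89, 89, 88, 88, 89, 94]
-0.03 [92, 98, 0, 79, 83, 98, 60, 60, 110, 108, 104, 101, 98, 97, 97, 89, 89, 89, 89, 89, 89, 88, 89, 93]
```

View pics/p3.png

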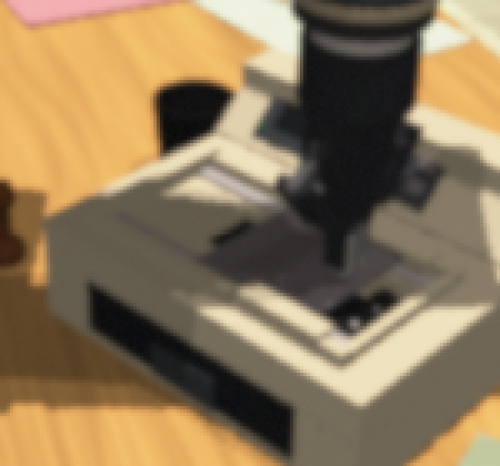

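The cover is sliding flat over the tab. Its front edge is at local y ≈ +0.025, and the rollers show at (360,310). About 71 mm of pushing is left.

```bash
python3 -m crank '[{"hand":1,"travel":[0.15,0,0],"rot":[0,0,0]},{"hand":1,"travel":[0.2,0,0],"rot":[0,0,0]},{"hand":1,"travel":[0.2,0,0],"rot":[0,0,0]},{"hand":1,"travel":[0.2,0,0],"rot":[0,0,0]},{"hand":1,"travel":[0.2,0,0],"rot":[0,0,0]},{"hand":1,"travel":[0.2,0,0],"rot":[0,0,0]},{"hand":1,"travel":[0.1,0,0],"rot":[0,0,0]},{"hand":1,"travel":[0.1,0,0],"rot":[0,0,0]},{"hand":1,"travel":[0,0,0],"rot":[0,0,0]}]'|grep force; python3 where.py; python3 chk.py p4.png
```

```text
ft_force: [0.5, -0.2, -0.5]
t 8.9 tip local [-0.0433  0.0131  0.1047] F [ 0.5209 -0.1713 -0.4541] grip -0.00046496768471389625
yaw err of tool x (deg) 0.06606377038411892 tilt [ 0.0031  0.0002 -1.    ]
tab tool units [ 0.0589 -0.0335  0.0348]
behind tool units [-2.2212 -0.036  -0.0023]
-0.08 [93, 98, 0, 83, 84, 0, 0, 0, 83, 82, 87, 89, 95, 98, 102, 115, 109, 106, 103, 100, 97, 98, 98, 97]
-0.06 [93, 98, 0, 78, 78, 0, 0, 76, 76, 78, 80, 88, 97, 114, 105, 115, 110, 107, 102, 99, 99, 98, 97, 95]
-0.03 [92, 98, 83, 79, 81, 77, 60, 61, 76, 78, 79, 89, 96, 98, 0, 0, 111, 106, 103, 99, 98, 98, 97, 97]
```

The cover is at y ≈ +0.049, inside the window. Backing off and lifting.

```bash
python3 -m crank '[{"hand":1,"travel":[-0.15,0,0],"rot":[0,0,0]},{"hand":1,"travel":[-0.1,0,-0.2],"rot":[0,0,0]},{"hand":1,"travel":[0,0,-0.8],"rot":[0,0,0]},{"hand":1,"travel":[-0.5,0,-0.8],"rot":[0,0,0]},{"hand":1,"travel":[-0.9,0,-0.4],"rot":[0,0,0]},{"hand":1,"travel":[-1,0,0],"rot":[0,0,0]},{"hand":1,"travel":[-1,0,0],"rot":[0,0,0]},{"hand":1,"travel":[-1,0,0],"rot":[0,0,0]},{"hand":1,"travel":[0,0,0],"rot":[0,0,0]},{"hand":1,"travel":[0,0,0],"rot":[0,0,0]}]'|grep force; python3 where.py; python3 chk.py p5.png; python3 - <<'E'
from fit import *
im=get_image("top");P=cloud(im);d=im["range_z"];save(im,"t5.png")
for n in("stamp","pot","notes"):
    for t in trace(n,"top")[:2]:
        q=P[t["region"]&(d>0)]; q=q[q[:,2]>.01]
        if len(q): print(n,t["conf"],q.min(0),q.max(0))
C=np.array([.5598,-.0799]);a=np.radians(28.585);R=np.array([[np.cos(a),-np.sin(a)],[np.sin(a),np.cos(a)]])
L=(P[...,:2]-C)@R;z=P[...,2]; m=(z>.1115)&(z<.12)&(abs(L[...,0]+.045)<.055)&(abs(L[...,1])<.1);print("ramp",L[m].mean(0),L[m].min(0),L[m].max(0))
a=cv2.resize(im["pixels"][80:270,150:400],(500,380)); b=cv2.imread("pics/p5.png")[:,:,::-1]; cv2.imwrite("pics/p6.png",np.hstack([a,cv2.resize(b,(300,380))])[:,:,::-1])
E
```

```text
ft_force: [-1.2, 0.4, 0.6]
t 9.95 tip local [-0.047  -0.2264  0.2231] F [-1.2294  0.3931  0.5855] grip -0.0003093147033405459
yaw err of tool x (deg) -0.10759980246562861 tilt [ 0.0065 -0.0025 -1.    ]
tab tool units [4.8606 0.0201 2.3773]
behind tool units [2.5804 0.0246 2.3493]
-0.08 [92, 98, 81, 82, 83, 0, 0, 0, 83, 83, 88, 89, 96, 98, 104, 115, 110, 107, 102, 99, 98, 98, 97, 96]
-0.06 [91, 97, 90, 77, 78, 77, 0, 75, 77, 79, 80, 89, 94, 98, 101, 114, 109, 106, 103, 99, 98, 98, 98, 94]
-0.03 [92, 98, 0, 79, 80, 74, 60, 61, 74, 78, 78, 89, 95, 97, 103, 115, 109, 107, 102, 99, 98, 97, 97, 94]
pot 0.69 [0.5056 0.1203 0.01  ] [0.5807 0.1953 0.0903]
notes 0.48 [ 0.5033 -0.313   0.0114] [ 0.6694 -0.1648  0.6516]
ramp [-0.0469  0.0322] [-0.0918  0.0232] [0.0002 0.0558]
```

View pics/p6.png

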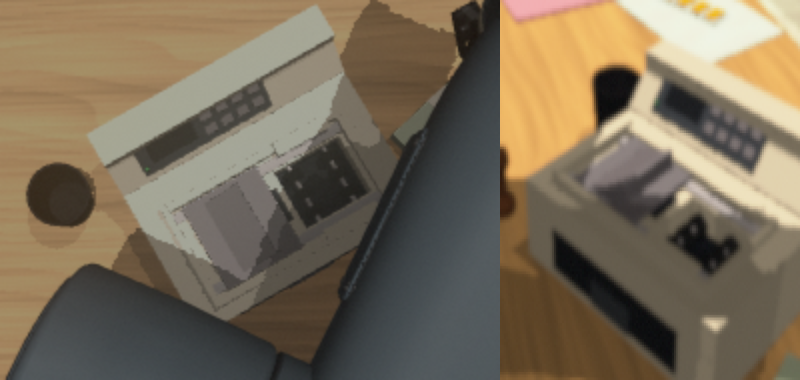

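The well is fully open, at (320,185) on the left. The cover lies flat on the landing at (225,230), and nothing touches it. Handing in.

```bash
python3 -c "
from station import *
print(job_done())"
```

```text
the job is handed in; nothing more can be done
None
```

I pressed the snap tab in and slid the cover onto the landing, so the roller well is now fully uncovered. I handed the job in at about 10 s on the robot's clock; `job_done()` gives no verdict.

- **Tab:** I pressed it with closed fingers until it hit its end stop, at up to about 64 N wrist force (the limit is 120 N). Its top then measured 89–90 mm above the table, level with the deck.
- **Cover:** I pushed it about 108 mm by the thumb ramp. The last depth check put its centre at local y ≈ +0.048 m (allowed 0.031 to 0.066), lying flat with the plate top at about 98 mm. The ramp's centre was at x ≈ -0.047 m, inside the allowed range.
- **Arm:** It is raised about 220 mm and well behind the ramp, with only noise-level force readings.
- **Bystanders:** The pot measured within 1 mm of its starting place. At the end the arm hid the stamp from the top camera and partly hid the notes, so I couldn't re-measure those two. The arm only passed high above the table near the stamp. It ended raised near the notes, never low.
- **Disagreements:** The network's tab point was about 7 mm off my depth fit. I used the fit, which matched the given sizes and the contact heights.

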